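Clamp and lock a ceramic coupon with concentric knobs

ROBOT

A 6-joint arm with a two-finger parallel gripper is mounted at the origin on the work surface. World frame = base frame: x ahead of the robot, y to its left, z up, the work surface at z = 0. Lengths are in m, angles in degrees, forces in N, time in s.
With the tool pointing down it reaches from about 0.275 to 0.85 m from the base axis. Payload 5.2 kg.
Tool frame: the origin (TCP) lies at the very end of the fingers, on their centre line; the grasp point (between the pads) lies behind it (ctrl.grasp_offset is the z of the grasp point in the tool frame, in m); z points along the fingers, y is the line along which they close (so a half turn about z gives the same grasp; the last joint's range is limited). The gripper opens to 85 mm and grips with 20 to 120 N. Pads are 22 mm wide; open, the fingers measure 114 mm over their backs; the gripper's body (76 mm by 85 mm) begins 54 mm behind the grasp point. The pads swing forward as they close: fully open they stand 13 mm farther back than shut.
Start: joints at [60.86, 14.817, 87.949, -0, 77.235, -11.62], TCP at [0.166, 0.524, 0.231] pointing down, gripper open.
Joint ranges: [-179.93, 179.93], [-52.35, 119.4], [10.71, 147.94], [-69.91, 249.91], [12.55, 155.21], [-178.61, 178.61]. Speed limits (degrees/s): [147.25, 147.25, 180, 180, 180, 180].

INTERFACE

Orientations are given as [roll, pitch, yaw] about the fixed x, y, z axes, in that order (R = Rz(yaw) Ry(pitch) Rx(roll)).
In Python, from cell import ctrl gives the robot as it stands. The module is installed in compiled form; this text tells all that it offers.
- The arm moves only by the tool drive_tool, never from a script. Its argument "rows" is a list of rows, each an object of numbers: "dx", "dy", "dz": the shift along the world's x, y, z in units of 75 mm (1.0 is 75 mm); "wx", "wy", "wz": the turn, a rotation vector about the world's x, y, z in units of 0.15 rad (1.0 is 0.15 rad). A call has 1 to 10 rows; each row shifts and turns the commanded pose from where the row before left it; what a row does not reach is not made up. A row lasts 1/8 s, in which the tool goes at most 62.5 mm and 10.7 degrees, less where a joint would pass 70% of its speed; a pose out of reach is approached as far as the arm can. A call with a number of a shift or a turn outside -1 to 1 is refused whole. A call with a gripper value outside its range is refused whole. "fingers" is the opening, from -1 (shut) to 1 (fully open), set as the call begins (left out, the last holds). The fingers move at their own pace and stop on an object; "force" is the grip in N (left out, the last holds). Time passes only in rows, so rows that do not move let the fingers close. It gives the time, the measured TCP pose, the force, the opening and the grip force at its end, in the units of the state.
- ctrl.sense(): the state, without advancing time (a new reading comes with each control period).
- ctrl.capture(name): name is "scene" or "top"; returns the picture (420x560x3 uint8, blue, green, red); there is no depth.
- ctrl.camera_model(name): a dict with "fx", "fy", "cx", "cy" (pixels), "k1" (the pictures are not rectified: a ray, as slopes to the right and down, at radius r is drawn at 1 + k1 r^2 times it, then the intrinsics apply), "T" (4x4, takes a point from camera to world coordinates). Camera axes: x right, y down, z forward; pixel columns grow to the right and rows downward; lengths in m; the calibration is good to about 2 mm. A picture is of the moment at which its call begins. camera_model takes no time and is no camera call.
- ctrl.job_done(): hands the job in; it is judged then, once.
The state is a dict: "clock": time; "joints": joint angles; "joint_vel": joint speeds; "joint_torque": joint torques, N m; "tcp_pos": TCP position; "tcp_rot": TCP orientation; "ft_force": force on the tool from outside, world axes, zero at the start; "torque": the same for the moment, N m; "width": finger opening in m; "gripper_force": force on a finger pad.
Only numpy, scipy, OpenCV 4.12 (cv2) and the standard library are available. Lean on these libraries where they do the work, as an engineer would, in place of code of your own. Each camera call takes 0.05 s, during which the arm holds its last target. There are 200 camera calls.

TASK

On the black inspection fixture, turn the small inner knob clockwise until the foot of the sprung swing arm holds the ceramic coupon gently and squarely against the fence (about 2 to 3 N; it chips above 5 N), without disturbing the larger outer ring, and let go. Then turn the outer lock ring clockwise to its stop without moving the inner knob, and let go. Work only the two knobs: do not touch the arm, foot or coupon with the gripper, and leave the other things on the bench where they are.

Things in the scene. Friction and masses are not known exactly. Their poses are not given: they have to be found in the camera images.
- fixture: Black base plate, 12 mm thick, fixed to the bench, with two concentric knobs on a tower. Origin: on the knobs' vertical axis at bench level. The plate reaches from -75 to 115 mm in its x, -85 to 75 mm in its y. Coupon and fence lie on it some 58 mm out on the +x side. Below the ring the tower is 50 mm across, with a square column out to 44 mm on the -x side, up to 51 mm high
- knob_grip (a point): Centre of the inner knob, on the axis, 91 mm above the bench: knurled aluminium cylinder, 42 mm diameter, 78 to 104 mm above the bench. Its underside is 3 mm above the ring's top: fingertips beside it must stay above 75 mm or they rub on the ring. It turns the swing arm; about 0.25 N m of friction, which holds it (and up to about 3.5 N of foot force) when let go
- ring_grip (a point): Centre of the outer lock ring, on the same axis, 65 mm above the bench. Outer ring: knurled aluminium, 60 mm diameter, from 55 to 75 mm above the bench, below the inner knob; about 0.2 N m of friction, stays where left
- ring (a joint): Angle of the outer ring, rad, grows clockwise seen from above; 1.2 is the locked stop. It starts at 0 to 0.3
- ring_mark (a point): End of the black mark on the ring's top, 29 mm from the axis; at the locked stop it points along the fixture's -x, over the white index line on the plate
- swing_arm: Steel arm low under the tower, nothing of it above 30 mm; origin on the axis at bench level, its x runs along the arm (starts 36 to 50 deg anticlockwise of the fixture's x, clamps within 9 deg of it). It is sprung on the knob's shaft (5 N m/rad, gives way up to 0.15 rad): after the coupon meets the fence 2.5 N of foot force takes about 0.03 rad more of the knob, and 0.15 N m more torque than turning freely
- foot_tip (a point): Tip of the round rubber foot, 10 mm diameter, on the clockwise side of the arm's end, 58 mm out along the arm, 18 mm to its side, 22 mm above the bench
- coupon: Loose white ceramic bar 46 x 12 x 16 mm, 35 g, long side about along the fixture's x; origin under its centre, 12 mm above the bench. The foot slides it 3 to 22 mm in the fixture's -y (drag below 1 N) to the fence, a fixed steel bar 70 x 10 x 20 mm whose face lies about 30 mm to the -y side of the axis, set up to 5 mm either way
- jar: Bystander: amber jar, 44 mm diameter, 55 mm high; origin under its centre
- dish: Bystander: flat lidded glass dish, 76 mm diameter, 17 mm high; origin under its centre
- tweezers: Bystander: flat steel tweezers, 140 mm long, 4 mm high; origin under the handle's centre
- puck: Bystander: black round specimen mount, 30 mm diameter, 20 mm high; origin under its centre
There are look-alikes about, which are no part of the job. Several things have the shape of the coupon; the one meant has the colours described above. Of the things shaped like the fixture, the black one is meant.

How it is judged:
By the outcome, as a careful person would: the job done as asked, in the order asked, and still so for the second after the job is handed in, with the robot touching nothing.
It also fails if it takes over 72 s, if anything falls off the work surface, if the arm or the gripper's body presses on something with over 40 N, if the wrist force passes 120 N, or if a joint passes its speed limit or range.

## Working session

There is one attempt and no reset: what is moved stays moved. The work goes in short steps, Python scripts to look and compute and a tool call to move; the robot and the scene stay as the last step left them, time stands still between calls to the robot, and variables do not carry over. Pictures are saved under pics/ and viewed, at most 10 in all, crops included, and the job is handed in when it is done.

Besides the shell and the picture viewer there is one more tool, called after "Emit:" as name([rows], argument=value, ...), one row to a line, values as JSON. drive_tool: Moves the arm, as the interface text tells. Shifts and turns lie within -1 to 1; 1 stands for 75 mm of shift or 0.15 rad of turn. Its arguments: {"type":"object","properties":{"rows":{"type":"array","items":{"type":"object","properties":{"dx":{"type":"number"},"dy":{"type":"number"},"dz":{"type":"number"},"wx":{"type":"number"},"wy":{"type":"number"},"wz":{"type":"number"}}}},"fingers":{"type":"number"},"force":{"type":"number"}},"required":["rows"]}

```bash
mkdir -p pics; cat > h.py <<'E'
import numpy as np, cv2
from cell import ctrl
def ray(n,u,v):
    m=ctrl.camera_model(n); x=(u-m['cx'])/m['fx']; y=(v-m['cy'])/m['fy']
    p=np.array([x,y])
    for _ in range(20):
        p=np.array([x,y])/(1+m['k1']*(p@p))
    T=np.array(m['T']); return T[:3,3], T[:3,:3]@np.array([p[0],p[1],1])
def at(n,u,v,z):
    o,d=ray(n,u,v); return o+d*(z-o[2])/d[2]
def proj(n,P):
    m=ctrl.camera_model(n); T=np.array(m['T']); q=T[:3,:3].T@(np.array(P)-T[:3,3]); p=q[:2]/q[2]
    p=p*(1+m['k1']*(p@p)); return np.array([p[0]*m['fx']+m['cx'],p[1]*m['fy']+m['cy']])
E
python3 - <<'E'
from h import *
a=ctrl.capture('scene');b=ctrl.capture('top')
cv2.imwrite('pics/s0.png',a);cv2.imwrite('pics/t0.png',b)
for n in('scene','top'):
    m=ctrl.camera_model(n);print(n,m['fx'],np.round(m['T'],3).tolist())
s=ctrl.sense();print(s);print(ctrl.grasp_offset)
E
```

```text
scene 459.44397600448906 [[-0.766, 0.334, -0.549, 1.105], [0.643, 0.402, -0.652, 0.684], [0.003, -0.853, -0.522, 0.613], [0.0, 0.0, 0.0, 1.0]]
top 395.42361716034566 [[-0.001, -0.996, 0.086, 0.492], [-1.0, 0.001, -0.0, 0.049], [0.0, -0.086, -0.996, 0.833], [0.0, 0.0, 0.0, 1.0]]
{'clock': 0.1, 'joints': array([ 6.08595528e+01,  1.48565882e+01,  8.80051495e+01, -1.59040608e-04,
        7.72372217e+01, -1.16181108e+01]), 'joint_vel': array([-0.02084389, -0.04109527, -0.09875578,  0.06107266,  0.03653363,
        0.02427113]), 'joint_torque': array([ 1.35718030e-03, -4.46963274e+01, -2.91248846e+01, -2.65292256e-04,
        6.34432494e-03, -3.98985992e-05]), 'tcp_pos': array([0.16531346, 0.52405271, 0.23054132]), 'tcp_rot': array([-1.79903037e+02, -1.97772899e-02,  1.62477682e+02]), 'ft_force': array([0.17263364, 0.09941779, 0.39503702]), 'torque': array([ 0.04795453,  0.01339731, -0.00852695]), 'gripper_force': 0.0, 'width': 0.08546455168738189}
-0.0187
```

View pics/s0.png

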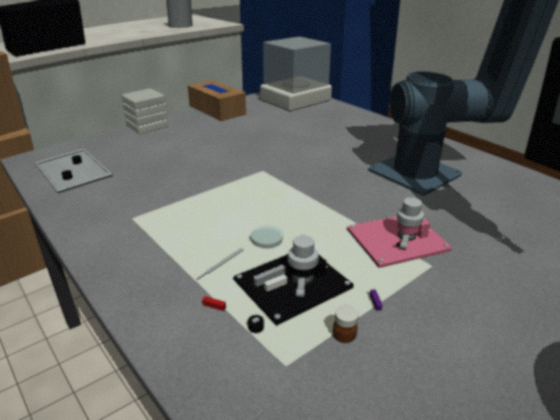

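View pics/t0.png

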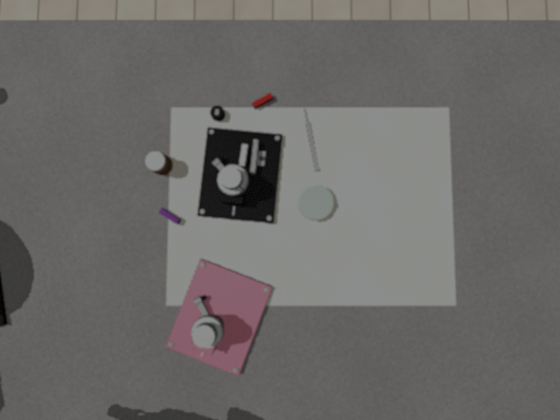

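The top view shows two fixtures: the black one at px (233,180) and a pink one at (207,330). The black one matches the description. There are three coupon-shaped bars: white (243,154) on the black plate, red (262,101) and purple (170,216). The white one, beside the fence, is the one meant. I'll confirm this in an enlarged crop.

```bash
python3 - <<'E'
from h import *
b=cv2.imread('pics/t0.png');a=cv2.imread('pics/s0.png')
c1=cv2.resize(b[115:235,185:300],None,fx=4.8,fy=4.8,interpolation=cv2.INTER_CUBIC)[:, :400*2]
c2=cv2.resize(a[225:325,230:360],None,fx=4,fy=4,interpolation=cv2.INTER_CUBIC)
cv2.imwrite('pics/c1.png',c1);cv2.imwrite('pics/c2.png',c2)
m=(b.max(2)<45).astype(np.uint8); m[:,:180]=0;m[:,300:]=0;m[:122]=0;m[240:]=0
m=cv2.morphologyEx(m,cv2.MORPH_OPEN,np.ones((3,3)))
cs,_=cv2.findContours(m,0,2);c=max(cs,key=cv2.contourArea)
h=cv2.convexHull(c)
q=cv2.boxPoints(cv2.minAreaRect(np.array([at('top',*p[0],0.012)[:2]*1000 for p in h],np.float32)))
print(np.round(q,1),np.linalg.norm(q-np.roll(q,-1,0),axis=1))
for p in h[:,0]: pass
E
```

```text
[[521.   78.4]
 [704.8  60.3]
 [720.1 214.9]
 [536.3 233. ]] [184.70908 155.3695  184.70908 155.3695 ]
```

View pics/c1.png

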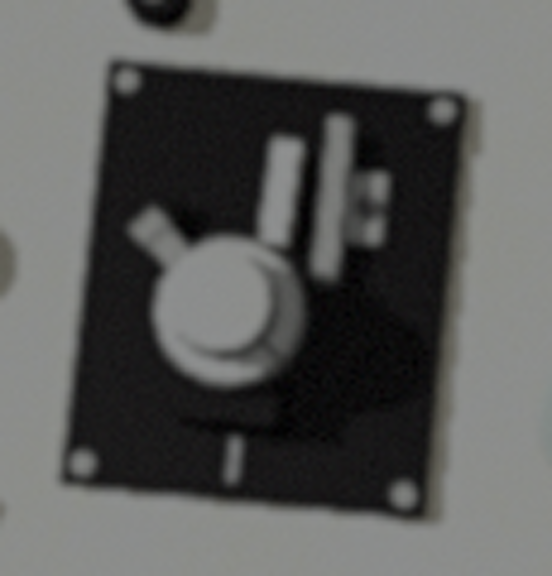

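View pics/c2.png

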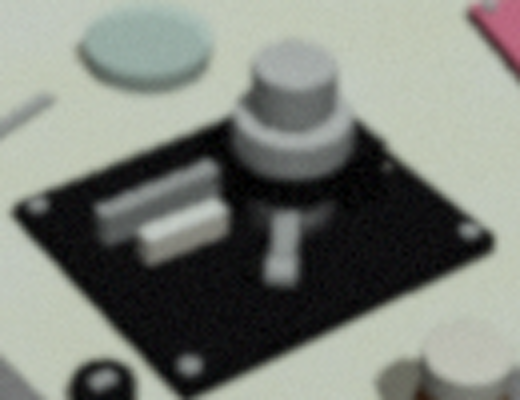

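The crops confirm it: a white bar (coupon) lies beside the grey fence on the black plate. The swing arm points up-left, the knob top centre is at crop px (212,305), and the ring mark is near (270,355), lower right.

```bash
python3 - <<'E'
from h import *
C=lambda u,v:((u+.5)/4.8-.5+185,(v+.5)/4.8-.5+115)
S=lambda u,v:((u+.5)/4-.5+230,(v+.5)/4-.5+225)
scr=np.array([at('top',*C(*p),.012)[:2]*1e3 for p in[(126,80),(442,110),(82,462),(403,494)]])
print('screws',scr.round(1),'ctr',scr.mean(0))
d=scr[0]+scr[1]-scr[2]-scr[3];th=np.arctan2(d[1],d[0]);e=scr[0]+scr[2]-scr[1]-scr[3]
print('yaw',np.degrees(th),np.degrees(np.arctan2(e[1],e[0]))-90)
R=np.array([[np.cos(th),-np.sin(th)],[np.sin(th),np.cos(th)]])
ax=scr.mean(0)-R@[20,-5];print('axis from plate',ax)
print('top knob',at('top',*C(212,305),.104)*1e3,'scene knob',at('scene',*S(293,63),.104)*1e3)
# ss screws
ss=np.array([at('scene',*S(*p),.012)[:2]*1e3 for p in[(189,365),(38,206),(469,232)]]);print('scene screws',ss.round(1))
# edges of knob in scene at mid height row
o1,d1=ray('top',*C(212,305));o2,d2=ray('scene',*S(293,63))
A=np.c_[d1,-d2];t=np.linalg.lstsq(A,o2-o1,rcond=None)[0];print('tri',(o1+d1*t[0])*1e3,(o2+d2*t[1])*1e3)
# ring mark, arm, coupon, fence
for n,p,z in[('mark',(272,357),.075),('armend',(150,222),.026),('coupon',(282,190),.028),('fence',(332,197),.032)]:
    w=at('top',*C(*p),z)[:2]*1e3; f=R.T@(w-ax);print(n,w.round(1),f.round(1),np.degrees(np.arctan2(f[1],f[0])))
# circle fits
b=cv2.cvtColor(cv2.imread('pics/t0.png'),6)
for r in range(170,192,2):print(b[r,212:254:2])
E
```

```text
screws [[713.2 209.6]
 [699.6  70.2]
 [544.4 226. ]
 [530.5  86.9]] ctr [621.90413426 148.15263273]
yaw -5.580283096630836 -5.653261979121851
axis from plate [602.48511788 155.07374557]
top knob [599.42638839 156.82002405 104.        ] scene knob [605.82406004 154.41282281 104.        ]
scene screws [[715.  207.6]
 [701.6  69.8]
 [547.2 225.5]]
tri [599.6702302  157.06452703 102.3492137 ] [604.23866017 152.72973772 102.38198915]
mark [582.6 136.8] [-18.  -20.2] -131.75284097756557
armend [647.  195.5] [40.4 44.6] 47.8082812575933
coupon [660.5 138.6] [ 59.4 -10.8] -10.292899814749534
fence [656.6 116.7] [ 57.6 -32.9] -29.73808249390787
[ 24  24  22  59 118 136 140 140 139 141 140 139 137 117 108 118  95  35
  23  92 120]
[ 23  22  19  68 130 141 140 140 141 141 141 140 140 135  99  85  88  56
  24  57  79]
[ 25  23  34 109 141 140 141 140 139 140 140 140 140 139 116  77  87  71
  25  18  27]
[ 25  23  43 122 142 140 140 140 140 139 139 140 140 140 119  72  87  80
  36   8   5]
[ 23  21  60 132 141 141 139 140 139 140 141 140 139 140 122  71  84  83
  42  11   7]
[ 24  21  65 136 141 139 140 140 140 140 140 140 139 139 109  64  85  84
  48  13   9]
[ 24  25  52 126 141 140 140 140 141 140 140 140 140 134  84  68  85  79
  42   5  10]
[ 23  25  35 112 140 132 137 139 140 141 139 141 137 104  61  80  88  69
  30  11  10]
[ 22  25  25  86 135 135 126 129 137 138 136 128 102  60  60  86  84  55
  19   2  13]
[ 24  25  20  47 113 139 133 116 102  91  79  71  64  78  75  65  68  38
  11  10   8]
[ 24  24  26  24  59 115 138 140 135 121 115 107  96  96  88  62  39  15
  12  11   9]
```

Emit:
drive_tool([
  {"dx": 0.583, "dy": -0.492},
  {"dx": 0.583, "dy": -0.492},
  {"dx": 0.583, "dy": -0.492},
  {"dx": 0.583, "dy": -0.492},
  {"dx": 0.583, "dy": -0.492},
  {"dx": 0.583, "dy": -0.492},
  {"dx": 0.583, "dy": -0.492},
  {"dx": 0.583, "dy": -0.492},
  {"dx": 0.583, "dy": -0.492},
  {"dx": 0.583, "dy": -0.492},
], fingers=1, force=20)

```text
invalid input at $.rows[0]: expected keys dx, dy, dz, wx, wy, wz
```

Emit:
drive_tool([
  {},
  {},
])

```text
invalid input at $.rows[0]: expected keys dx, dy, dz, wx, wy, wz
```

Emit:
drive_tool([
  {"dx": 0.583, "dy": -0.492, "dz": 0, "wx": 0, "wy": 0, "wz": 0},
  {"dx": 0.583, "dy": -0.492, "dz": 0, "wx": 0, "wy": 0, "wz": 0},
  {"dx": 0.583, "dy": -0.492, "dz": 0, "wx": 0, "wy": 0, "wz": 0},
  {"dx": 0.583, "dy": -0.492, "dz": 0, "wx": 0, "wy": 0, "wz": 0},
  {"dx": 0.583, "dy": -0.492, "dz": 0, "wx": 0, "wy": 0, "wz": 0},
  {"dx": 0.583, "dy": -0.492, "dz": 0, "wx": 0, "wy": 0, "wz": 0},
  {"dx": 0.583, "dy": -0.492, "dz": 0, "wx": 0, "wy": 0, "wz": 0},
  {"dx": 0.583, "dy": -0.492, "dz": 0, "wx": 0, "wy": 0, "wz": 0},
  {"dx": 0.583, "dy": -0.492, "dz": 0, "wx": 0, "wy": 0, "wz": 0},
  {"dx": 0.583, "dy": -0.492, "dz": 0, "wx": 0, "wy": 0, "wz": 0},
], fingers=1, force=20)

```text
clock: 1.35
tcp_pos: [0.6039, 0.1541, 0.2308]
tcp_rot: [-180.0, -0.0, 162.5]
ft_force: [0.3, 0.7, -0.1]
width: 0.0854
gripper_force: 0.0
```

Emit:
drive_tool([
  {"dx": 0, "dy": 0, "dz": 0, "wx": 0, "wy": 0, "wz": 0},
  {"dx": 0, "dy": 0, "dz": 0, "wx": 0, "wy": 0, "wz": 0},
])

```text
clock: 1.6
tcp_pos: [0.6022, 0.1554, 0.2304]
tcp_rot: [-180.0, -0.1, 162.4]
ft_force: [-0.2, 0.2, -0.0]
width: 0.0853
gripper_force: 0.0
```

Emit:
drive_tool([
  {"dx": 0, "dy": 0, "dz": -0.5, "wx": 0, "wy": 0, "wz": 0},
  {"dx": 0, "dy": 0, "dz": -0.5, "wx": 0, "wy": 0, "wz": 0},
  {"dx": 0, "dy": 0, "dz": -0.5, "wx": 0, "wy": 0, "wz": 0},
  {"dx": 0, "dy": 0, "dz": -0.5, "wx": 0, "wy": 0, "wz": 0},
  {"dx": 0, "dy": 0, "dz": 0, "wx": 0, "wy": 0, "wz": 0},
  {"dx": 0, "dy": 0, "dz": 0, "wx": 0, "wy": 0, "wz": 0},
])

```text
clock: 2.35
tcp_pos: [0.6031, 0.1565, 0.0829]
tcp_rot: [180.0, 0.1, 162.6]
ft_force: [0.5, 0.5, 1.2]
width: 0.0853
gripper_force: 0.0
```

Emit:
drive_tool([
  {"dx": 0, "dy": 0, "dz": 0, "wx": 0, "wy": 0, "wz": 0},
  {"dx": 0, "dy": 0, "dz": 0, "wx": 0, "wy": 0, "wz": 0},
  {"dx": 0, "dy": 0, "dz": 0, "wx": 0, "wy": 0, "wz": 0},
  {"dx": 0, "dy": 0, "dz": 0, "wx": 0, "wy": 0, "wz": 0},
  {"dx": 0, "dy": 0, "dz": 0, "wx": 0, "wy": 0, "wz": 0},
  {"dx": 0, "dy": 0, "dz": 0, "wx": 0, "wy": 0, "wz": 0},
  {"dx": 0, "dy": 0, "dz": 0, "wx": 0, "wy": 0, "wz": 0},
  {"dx": 0, "dy": 0, "dz": 0, "wx": 0, "wy": 0, "wz": 0},
], fingers=-1, force=20)

```text
clock: 3.35
tcp_pos: [0.6032, 0.155, 0.0826]
tcp_rot: [-180.0, 0.1, 162.5]
ft_force: [-2.6, -1.9, 6.7]
width: 0.0409
gripper_force: 20.6
```

```bash
cat > s.py <<'E'
from h import *
s=ctrl.sense();print(s['clock'].__round__(2),(s['tcp_pos']*1e3).round(2),s['tcp_rot'].round(2),'F',s['ft_force'].round(2),'M',s['torque'].round(3),s['width'].__round__(4),s['joints'].round(1)[[0,5]])
E
python3 s.py
```

```text
3.35 [603.23 154.99  82.62] [-1.7999e+02  8.0000e-02  1.6247e+02] F [-2.63 -1.93  6.66] M [-0.368  0.27   0.019] 0.0409 [  4.2 -68.3]
```

Emit:
drive_tool([
  {"dx": 0, "dy": 0, "dz": 0, "wx": 0, "wy": 0, "wz": 0},
  {"dx": 0, "dy": 0, "dz": 0, "wx": 0, "wy": 0, "wz": 0},
  {"dx": 0, "dy": 0, "dz": 0, "wx": 0, "wy": 0, "wz": -0.2},
  {"dx": 0, "dy": 0, "dz": 0, "wx": 0, "wy": 0, "wz": -0.3},
  {"dx": 0, "dy": 0, "dz": 0, "wx": 0, "wy": 0, "wz": -0.3},
  {"dx": 0, "dy": 0, "dz": 0, "wx": 0, "wy": 0, "wz": -0.3},
  {"dx": 0, "dy": 0, "dz": 0, "wx": 0, "wy": 0, "wz": -0.2},
], force=50)

```text
clock: 4.22
tcp_pos: [0.6032, 0.1548, 0.0828]
tcp_rot: [-180.0, 0.1, 151.3]
ft_force: [-2.9, -2.3, 7.0]
width: 0.04
gripper_force: 49.5
```

```bash
python3 s.py
```

```text
4.22 [603.22 154.85  82.8 ] [-1.7999e+02  9.0000e-02  1.5126e+02] F [-2.86 -2.34  7.  ] M [-0.374  0.449  0.241] 0.04 [  4.2 -57.1]
```

Emit:
drive_tool([
  {"dx": 0, "dy": 0, "dz": 0, "wx": 0, "wy": 0, "wz": -0.3},
  {"dx": 0, "dy": 0, "dz": 0, "wx": 0, "wy": 0, "wz": -0.3},
  {"dx": 0, "dy": 0, "dz": 0, "wx": 0, "wy": 0, "wz": -0.3},
  {"dx": 0, "dy": 0, "dz": 0, "wx": 0, "wy": 0, "wz": -0.3},
  {"dx": 0, "dy": 0, "dz": 0, "wx": 0, "wy": 0, "wz": -0.1},
  {"dx": 0, "dy": 0, "dz": 0, "wx": 0, "wy": 0, "wz": -0.1},
])

```text
clock: 4.97
tcp_pos: [0.6031, 0.1547, 0.0828]
tcp_rot: [-180.0, 0.1, 139.3]
ft_force: [-3.1, -2.1, 8.0]
width: 0.0395
gripper_force: 49.4
```

```bash
python3 s.py
```

```text
4.97 [603.12 154.74  82.79] [-1.8000e+02  9.0000e-02  1.3927e+02] F [-3.11 -2.14  7.98] M [-0.389  0.473  0.231] 0.0395 [  4.2 -45.1]
```

Emit:
drive_tool([
  {"dx": 0, "dy": 0, "dz": 0, "wx": 0, "wy": 0, "wz": -0.2},
  {"dx": 0, "dy": 0, "dz": 0, "wx": 0, "wy": 0, "wz": -0.2},
  {"dx": 0, "dy": 0, "dz": 0, "wx": 0, "wy": 0, "wz": -0.1},
])

```text
clock: 5.35
tcp_pos: [0.6031, 0.1547, 0.0828]
tcp_rot: [-180.0, 0.1, 135.0]
ft_force: [-2.9, -2.8, 7.1]
width: 0.04
gripper_force: 49.4
```

```bash
python3 s.py; python3 - <<'E'
from h import *
a=ctrl.capture('scene')
cv2.imwrite('pics/s1f.png',a);cv2.imwrite('pics/s1.png',cv2.resize(a[225:325,230:360],None,fx=5,fy=5,interpolation=2))
E
```

```text
5.35 [603.07 154.72  82.78] [-1.8000e+02  9.0000e-02  1.3496e+02] F [-2.87 -2.81  7.07] M [-0.431  0.427  0.206] 0.04 [  4.2 -40.7]
```

View pics/s1.png

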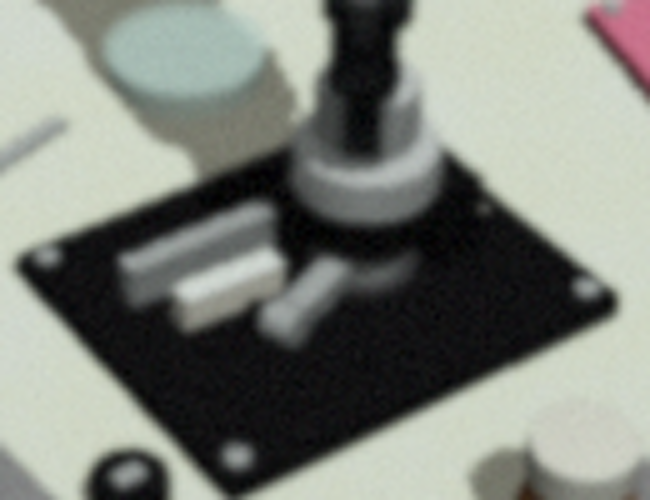

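The picture shows the foot (crop px 275,325) just short of the coupon (230,290), with a gap between coupon and fence (200,250). I'll continue gently.

Emit:
drive_tool([
  {"dx": 0, "dy": 0, "dz": 0, "wx": 0, "wy": 0, "wz": -0.2},
  {"dx": 0, "dy": 0, "dz": 0, "wx": 0, "wy": 0, "wz": -0.2},
  {"dx": 0, "dy": 0, "dz": 0, "wx": 0, "wy": 0, "wz": -0.2},
  {"dx": 0, "dy": 0, "dz": 0, "wx": 0, "wy": 0, "wz": -0.1},
  {"dx": 0, "dy": 0, "dz": 0, "wx": 0, "wy": 0, "wz": -0.1},
])

```text
clock: 6.02
tcp_pos: [0.603, 0.1547, 0.0828]
tcp_rot: [-180.0, 0.1, 128.1]
ft_force: [-2.4, -3.6, 7.6]
width: 0.04
gripper_force: 49.5
```

```bash
python3 s.py
```

```text
6.03 [603.03 154.66  82.8 ] [-1.800e+02  9.000e-02  1.281e+02] F [-2.37 -3.55  7.64] M [-0.461  0.463  0.254] 0.04 [  4.2 -33.9]
```

Emit:
drive_tool([
  {"dx": 0, "dy": 0, "dz": 0, "wx": 0, "wy": 0, "wz": -0.1},
  {"dx": 0, "dy": 0, "dz": 0, "wx": 0, "wy": 0, "wz": -0.1},
])

```text
clock: 6.28
tcp_pos: [0.603, 0.1547, 0.0828]
tcp_rot: [180.0, 0.1, 126.4]
ft_force: [-2.2, -3.1, 6.6]
width: 0.04
gripper_force: 49.5
```

```bash
python3 s.py; python3 - <<'E'
from h import *
a=ctrl.capture('scene')
cv2.imwrite('pics/s2f.png',a);cv2.imwrite('pics/s2.png',cv2.resize(a[250:310,240:320],None,fx=8,fy=8,interpolation=2))
E
```

```text
6.28 [603.01 154.67  82.81] [1.8000e+02 9.0000e-02 1.2638e+02] F [-2.19 -3.12  6.65] M [-0.459  0.531  0.308] 0.04 [  4.2 -32.2]
```

View pics/s2.png

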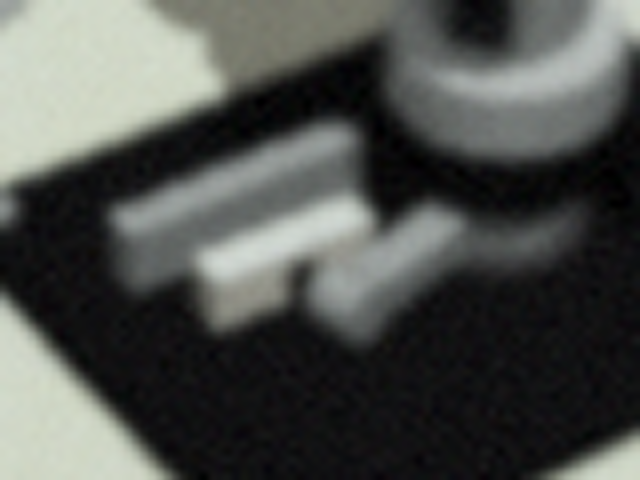

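The foot (px 335,285) now meets the coupon (260,250), and the torque has risen by about 0.06, which is drag. A gap to the fence remains.

Emit:
drive_tool([
  {"dx": 0, "dy": 0, "dz": 0, "wx": 0, "wy": 0, "wz": -0.13},
  {"dx": 0, "dy": 0, "dz": 0, "wx": 0, "wy": 0, "wz": -0.13},
  {"dx": 0, "dy": 0, "dz": 0, "wx": 0, "wy": 0, "wz": -0.13},
])

```text
clock: 6.7
tcp_pos: [0.603, 0.1546, 0.0828]
tcp_rot: [180.0, 0.1, 123.0]
ft_force: [-2.7, -3.4, 7.4]
width: 0.0396
gripper_force: 49.5
```

```bash
python3 s.py
```

```text
6.7 [603.   154.62  82.78] [1.8000e+02 9.0000e-02 1.2302e+02] F [-2.66 -3.36  7.41] M [-0.522  0.486  0.297] 0.0396 [  4.2 -28.8]
```

Emit:
drive_tool([
  {"dx": 0, "dy": 0, "dz": 0, "wx": 0, "wy": 0, "wz": -0.1},
  {"dx": 0, "dy": 0, "dz": 0, "wx": 0, "wy": 0, "wz": -0.1},
])

```text
clock: 6.95
tcp_pos: [0.603, 0.1546, 0.0828]
tcp_rot: [180.0, 0.1, 121.3]
ft_force: [-3.2, -2.9, 7.6]
width: 0.04
gripper_force: 49.5
```

```bash
python3 s.py; python3 - <<'E'
from h import *
a=ctrl.capture('scene')
cv2.imwrite('pics/s3.png',cv2.resize(a[250:310,240:320],None,fx=8,fy=8,interpolation=2))
E
```

```text
6.95 [602.97 154.6   82.8 ] [1.8000e+02 9.0000e-02 1.2131e+02] F [-3.21 -2.91  7.6 ] M [-0.513  0.494  0.258] 0.04 [  4.2 -27.1]
```

View pics/s3.png

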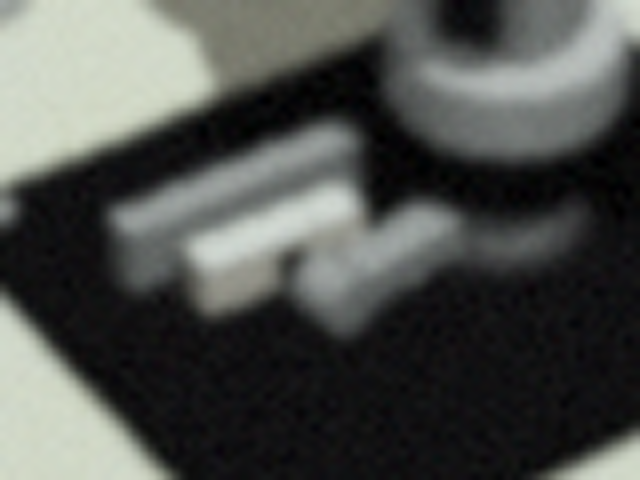

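The coupon (px 270,240) has moved about halfway to the fence (235,190). I'll take smaller steps from here.

Emit:
drive_tool([
  {"dx": 0, "dy": 0, "dz": 0, "wx": 0, "wy": 0, "wz": -0.1},
  {"dx": 0, "dy": 0, "dz": 0, "wx": 0, "wy": 0, "wz": -0.1},
])

```text
clock: 7.25
tcp_pos: [0.603, 0.1546, 0.0828]
tcp_rot: [180.0, 0.1, 119.6]
ft_force: [-2.2, -2.0, 8.0]
width: 0.0396
gripper_force: 49.6
```

```bash
python3 s.py
```

```text
7.25 [602.97 154.59  82.83] [1.8000e+02 9.0000e-02 1.1959e+02] F [-2.21 -2.01  8.01] M [-0.55   0.461  0.273] 0.0396 [  4.2 -25.4]
```

Emit:
drive_tool([
  {"dx": 0, "dy": 0, "dz": 0, "wx": 0, "wy": 0, "wz": -0.1},
])

```text
clock: 7.38
tcp_pos: [0.6029, 0.1546, 0.0828]
tcp_rot: [180.0, 0.1, 118.7]
ft_force: [-2.6, -3.3, 7.4]
width: 0.0398
gripper_force: 49.6
```

```bash
python3 s.py
```

```text
7.38 [602.94 154.61  82.81] [1.8000e+02 9.0000e-02 1.1873e+02] F [-2.6  -3.32  7.41] M [-0.525  0.524  0.326] 0.0398 [  4.2 -24.5]
```

Emit:
drive_tool([
  {"dx": 0, "dy": 0, "dz": 0, "wx": 0, "wy": 0, "wz": -0.1},
])

```text
clock: 7.5
tcp_pos: [0.6029, 0.1546, 0.0828]
tcp_rot: [180.0, 0.1, 117.9]
ft_force: [-3.3, -3.0, 7.2]
width: 0.0397
gripper_force: 49.5
```

```bash
python3 s.py
```

```text
7.5 [602.94 154.61  82.8 ] [1.8000e+02 9.0000e-02 1.1788e+02] F [-3.31 -2.97  7.21] M [-0.505  0.483  0.229] 0.0397 [  4.2 -23.7]
```

```bash
cat > m.py <<'E'
from h import *
M=[]
for i in range(8):
    a=ctrl.capture('scene'); s=ctrl.sense(); M.append(s['torque'][2])
print(round(s['clock'],2),s['tcp_rot'].round(2)[2],'Mz %.3f +- %.3f'%(np.mean(M),np.std(M)/8**.5),s['ft_force'].round(1)); cv2.imwrite('pics/last.png',a)
E
python3 m.py
```

```text
7.9 117.88 Mz 0.111 +- 0.007 [-3.4 -3.   6.6]
```

Emit:
drive_tool([
  {"dx": 0, "dy": 0, "dz": 0, "wx": 0, "wy": 0, "wz": -0.1},
])

```text
clock: 8.02
tcp_pos: [0.6029, 0.1546, 0.0828]
tcp_rot: [180.0, 0.1, 117.0]
ft_force: [-2.7, -3.3, 7.2]
width: 0.0398
gripper_force: 49.6
```

```bash
python3 m.py
```

```text
8.43 117.02 Mz 0.108 +- 0.016 [-2.8 -4.3  9.1]
```

Emit:
drive_tool([
  {"dx": 0, "dy": 0, "dz": 0, "wx": 0, "wy": 0, "wz": -0.1},
])

```text
clock: 8.55
tcp_pos: [0.6029, 0.1546, 0.0828]
tcp_rot: [180.0, 0.1, 116.2]
ft_force: [-3.6, -3.3, 7.7]
width: 0.0395
gripper_force: 49.6
```

```bash
python3 m.py;  python3 - <<'E'
from h import *
a=cv2.imread('pics/last.png')
cv2.imwrite('pics/s4.png',cv2.resize(a[250:310,240:320],None,fx=8,fy=8,interpolation=2))
E
```

```text
8.95 116.16 Mz 0.090 +- 0.009 [-2.9 -3.3  8.2]
```

View pics/s4.png

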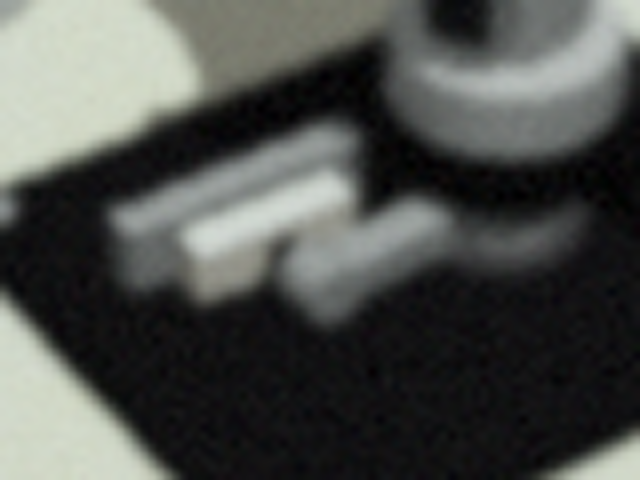

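The coupon (px 265,220) is now close to the fence. Torque relaxes when held, so I'll read it at the end of each moving step.

Emit:
drive_tool([
  {"dx": 0, "dy": 0, "dz": 0, "wx": 0, "wy": 0, "wz": -0.06},
  {"dx": 0, "dy": 0, "dz": 0, "wx": 0, "wy": 0, "wz": -0.06},
])

```text
clock: 9.2
tcp_pos: [0.6029, 0.1546, 0.0828]
tcp_rot: [180.0, 0.1, 115.1]
ft_force: [-2.4, -2.7, 8.5]
width: 0.0397
gripper_force: 49.6
```

```bash
python3 s.py
```

```text
9.2 [602.92 154.58  82.81] [1.8000e+02 9.0000e-02 1.1513e+02] F [-2.41 -2.69  8.49] M [-0.507  0.505  0.315] 0.0397 [  4.2 -20.9]
```

Emit:
drive_tool([
  {"dx": 0, "dy": 0, "dz": 0, "wx": 0, "wy": 0, "wz": -0.06},
])

```text
clock: 9.32
tcp_pos: [0.6029, 0.1546, 0.0828]
tcp_rot: [180.0, 0.1, 114.6]
ft_force: [-3.5, -2.4, 8.0]
width: 0.0399
gripper_force: 49.6
```

```bash
python3 s.py
```

```text
9.32 [602.89 154.57  82.8 ] [1.8000e+02 9.0000e-02 1.1462e+02] F [-3.5  -2.45  7.98] M [-0.527  0.5    0.275] 0.0399 [  4.2 -20.4]
```

Emit:
drive_tool([
  {"dx": 0, "dy": 0, "dz": 0, "wx": 0, "wy": 0, "wz": -0.06},
])

```text
clock: 9.45
tcp_pos: [0.6029, 0.1546, 0.0828]
tcp_rot: [180.0, 0.1, 114.1]
ft_force: [-4.1, -2.4, 7.8]
width: 0.04
gripper_force: 49.6
```

```bash
python3 s.py
```

```text
9.45 [602.89 154.61  82.81] [1.8000e+02 9.0000e-02 1.1411e+02] F [-4.05 -2.37  7.8 ] M [-0.531  0.55   0.325] 0.04 [  4.2 -19.9]
```

```bash
cat > c.py <<'E'
from h import *
import sys
th=np.radians(-5.6);R=np.array([[np.cos(th),-np.sin(th)],[np.sin(th),np.cos(th)]]);ax=np.array([603,155])
def cy(a):
    m=np.zeros(a.shape[:2],bool);m[255:300,255:292]=1
    g=a[...,1].astype(float)
    w=np.clip(g-135,0,40)*m
    n,l=cv2.connectedComponents((w>0).astype(np.uint8)); k=max(range(1,n),key=lambda i:w[l==i].sum()); w=w*(l==k)
    v,u=np.mgrid[:a.shape[0],:a.shape[1]];u,v=(u*w).sum()/w.sum(),(v*w).sum()/w.sum()
    # fence top
    f=R.T@(at('scene',u,v,.028)[:2]*1e3-ax); return np.round([u,v,f[0],f[1],w.sum()],2)
for f in sys.argv[1:]: print(f,cy(cv2.imread(f)))
a=np.mean([ctrl.capture('scene').astype(float) for _ in range(4)],0)
s=ctrl.sense();print(round(s['clock'],2),s['tcp_rot'][2].round(2),cy(a))
E
python3 c.py pics/s1f.png pics/s2f.png pics/last.png
```

```text
pics/s1f.png [ 260.68  259.29   50.52  -80.48 5052.  ]
pics/s2f.png [ 2.7703e+02  2.8051e+02  6.0460e+01 -4.3700e+00  5.8780e+03]
pics/last.png [ 273.83  276.71   59.21  -17.64 7258.  ]
9.65 114.12 [ 273.63  276.35   58.93  -18.79 7510.5 ]
```

Emit:
drive_tool([
  {"dx": 0, "dy": 0, "dz": 0, "wx": 0, "wy": 0, "wz": -0.04},
  {"dx": 0, "dy": 0, "dz": 0, "wx": 0, "wy": 0, "wz": -0.05},
])

```text
clock: 9.9
tcp_pos: [0.6029, 0.1546, 0.0828]
tcp_rot: [180.0, 0.1, 113.4]
ft_force: [-3.5, -2.5, 7.9]
width: 0.0398
gripper_force: 49.6
```

```bash
python3 s.py; python3 c.py
```

```text
9.9 [602.88 154.58  82.8 ] [1.8000e+02 9.0000e-02 1.1335e+02] F [-3.48 -2.48  7.91] M [-0.54   0.551  0.377] 0.0398 [  4.2 -19.1]
10.1 113.35 [ 273.7   276.35   58.82  -18.71 7560.75]
```

The coupon stopped at fixture y ≈ -18.7, against the fence, and the torque is near target. To beat the noise, I'll back off 0.03 rad and return a few times, so I never exceed the present angle, and average the readings.

Emit:
drive_tool([
  {"dx": 0, "dy": 0, "dz": 0, "wx": 0, "wy": 0, "wz": 0.1},
  {"dx": 0, "dy": 0, "dz": 0, "wx": 0, "wy": 0, "wz": 0.1},
])

```text
clock: 10.35
tcp_pos: [0.6029, 0.1546, 0.0828]
tcp_rot: [180.0, 0.1, 115.0]
ft_force: [-4.0, -3.7, 7.2]
width: 0.0395
gripper_force: 49.6
```

```bash
python3 s.py
```

```text
10.35 [602.89 154.6   82.81] [1.7999e+02 7.0000e-02 1.1504e+02] F [-4.02 -3.72  7.16] M [-0.537  0.519 -0.16 ] 0.0395 [  4.2 -20.8]
```

Emit:
drive_tool([
  {"dx": 0, "dy": 0, "dz": 0, "wx": 0, "wy": 0, "wz": -0.1},
  {"dx": 0, "dy": 0, "dz": 0, "wx": 0, "wy": 0, "wz": -0.1},
])

```text
clock: 10.6
tcp_pos: [0.6029, 0.1546, 0.0828]
tcp_rot: [180.0, 0.1, 113.3]
ft_force: [-3.1, -4.2, 7.3]
width: 0.0398
gripper_force: 49.6
```

```bash
python3 s.py
```

```text
10.6 [602.89 154.57  82.8 ] [1.8000e+02 9.0000e-02 1.1333e+02] F [-3.12 -4.19  7.28] M [-0.524  0.569  0.434] 0.0398 [  4.2 -19.1]
```

Emit:
drive_tool([
  {"dx": 0, "dy": 0, "dz": 0, "wx": 0, "wy": 0, "wz": 0.1},
  {"dx": 0, "dy": 0, "dz": 0, "wx": 0, "wy": 0, "wz": 0.1},
])

```text
clock: 10.85
tcp_pos: [0.6029, 0.1546, 0.0828]
tcp_rot: [180.0, 0.1, 115.0]
ft_force: [-3.1, -4.1, 8.4]
width: 0.04
gripper_force: 49.6
```

```bash
python3 s.py
```

```text
10.85 [602.91 154.58  82.8 ] [1.7999e+02 7.0000e-02 1.1503e+02] F [-3.1  -4.07  8.37] M [-0.512  0.525 -0.245] 0.04 [  4.2 -20.8]
```

Emit:
drive_tool([
  {"dx": 0, "dy": 0, "dz": 0, "wx": 0, "wy": 0, "wz": -0.1},
  {"dx": 0, "dy": 0, "dz": 0, "wx": 0, "wy": 0, "wz": -0.1},
])

```text
clock: 11.1
tcp_pos: [0.6029, 0.1546, 0.0828]
tcp_rot: [180.0, 0.1, 113.3]
ft_force: [-3.8, -4.1, 8.3]
width: 0.0398
gripper_force: 49.6
```

```bash
python3 s.py
```

```text
11.1 [602.9  154.57  82.81] [1.8000e+02 9.0000e-02 1.1333e+02] F [-3.8 -4.1  8.3] M [-0.546  0.535  0.444] 0.0398 [  4.2 -19.1]
```

Emit:
drive_tool([
  {"dx": 0, "dy": 0, "dz": 0, "wx": 0, "wy": 0, "wz": 0.1},
  {"dx": 0, "dy": 0, "dz": 0, "wx": 0, "wy": 0, "wz": 0.1},
])

```text
clock: 11.35
tcp_pos: [0.6029, 0.1546, 0.0828]
tcp_rot: [180.0, 0.1, 115.0]
ft_force: [-2.7, -4.1, 7.2]
width: 0.0399
gripper_force: 49.6
```

```bash
python3 s.py
```

```text
11.35 [602.91 154.6   82.79] [1.7999e+02 7.0000e-02 1.1503e+02] F [-2.67 -4.13  7.18] M [-0.53   0.636 -0.15 ] 0.0399 [  4.2 -20.8]
```

Emit:
drive_tool([
  {"dx": 0, "dy": 0, "dz": 0, "wx": 0, "wy": 0, "wz": -0.1},
  {"dx": 0, "dy": 0, "dz": 0, "wx": 0, "wy": 0, "wz": -0.1},
])

```text
clock: 11.6
tcp_pos: [0.6029, 0.1546, 0.0828]
tcp_rot: [180.0, 0.1, 113.3]
ft_force: [-3.1, -2.5, 7.8]
width: 0.04
gripper_force: 49.6
```

```bash
python3 s.py
```

```text
11.6 [602.89 154.57  82.8 ] [1.8000e+02 9.0000e-02 1.1333e+02] F [-3.1  -2.51  7.83] M [-0.499  0.576  0.367] 0.04 [  4.2 -19.1]
```

Averaging forward and back readings gives a spring torque of about 0.178 N m, or 3.1 N at the foot. I'll ease off by 0.007 rad, approaching from the same side, to get about 2.5 N.

Emit:
drive_tool([
  {"dx": 0, "dy": 0, "dz": 0, "wx": 0, "wy": 0, "wz": 0.1},
  {"dx": 0, "dy": 0, "dz": 0, "wx": 0, "wy": 0, "wz": 0.1},
  {"dx": 0, "dy": 0, "dz": 0, "wx": 0, "wy": 0, "wz": -0.077},
  {"dx": 0, "dy": 0, "dz": 0, "wx": 0, "wy": 0, "wz": -0.077},
])

```text
clock: 12.1
tcp_pos: [0.6029, 0.1546, 0.0828]
tcp_rot: [180.0, 0.1, 113.7]
ft_force: [-3.5, -3.8, 8.4]
width: 0.04
gripper_force: 49.6
```

```bash
python3 s.py
```

```text
12.1 [602.89 154.59  82.79] [1.8000e+02 9.0000e-02 1.1373e+02] F [-3.51 -3.78  8.43] M [-0.51   0.512  0.347] 0.04 [  4.2 -19.5]
```

Emit:
drive_tool([
  {"dx": 0, "dy": 0, "dz": 0, "wx": 0, "wy": 0, "wz": 0},
  {"dx": 0, "dy": 0, "dz": 0, "wx": 0, "wy": 0, "wz": 0},
  {"dx": 0, "dy": 0, "dz": 0, "wx": 0, "wy": 0, "wz": 0},
], force=20)

```text
clock: 12.48
tcp_pos: [0.6029, 0.1546, 0.0828]
tcp_rot: [180.0, 0.1, 113.7]
ft_force: [-3.1, -2.3, 8.5]
width: 0.0397
gripper_force: 49.6
```

```bash
python3 s.py
```

```text
12.47 [602.89 154.58  82.81] [1.7999e+02 9.0000e-02 1.1374e+02] F [-3.06 -2.35  8.52] M [-0.537  0.555  0.207] 0.0397 [  4.2 -19.5]
```

Emit:
drive_tool([
  {"dx": 0, "dy": 0, "dz": 0, "wx": 0, "wy": 0, "wz": 0},
  {"dx": 0, "dy": 0, "dz": 0, "wx": 0, "wy": 0, "wz": 0},
  {"dx": 0, "dy": 0, "dz": 0, "wx": 0, "wy": 0, "wz": 0},
  {"dx": 0, "dy": 0, "dz": 0, "wx": 0, "wy": 0, "wz": 0},
  {"dx": 0, "dy": 0, "dz": 0, "wx": 0, "wy": 0, "wz": 0},
  {"dx": 0, "dy": 0, "dz": 0, "wx": 0, "wy": 0, "wz": 0},
], fingers=1)

```text
clock: 13.22
tcp_pos: [0.6028, 0.1555, 0.0813]
tcp_rot: [180.0, -0.0, 113.7]
ft_force: [0.3, -0.3, -0.0]
width: 0.0854
gripper_force: 0.0
```

```bash
python3 s.py; python3 c.py
```

```text
13.22 [602.84 155.54  81.27] [180.    -0.   113.72] F [ 0.33 -0.27 -0.04] M [0.012 0.03  0.026] 0.0854 [  4.2 -19.5]
13.43 113.72 [ 273.13  277.09   61.01  -17.44 6762.25]
```

Emit:
drive_tool([
  {"dx": 0, "dy": -0.012, "dz": -0.09, "wx": 0, "wy": 0, "wz": 0},
  {"dx": 0, "dy": 0, "dz": -0.1, "wx": 0, "wy": 0, "wz": 0},
  {"dx": 0, "dy": 0, "dz": -0.1, "wx": 0, "wy": 0, "wz": 0},
  {"dx": 0, "dy": 0, "dz": -0.08, "wx": 0, "wy": 0, "wz": 0},
  {"dx": 0, "dy": 0, "dz": 0, "wx": 0, "wy": 0, "wz": 0},
  {"dx": 0, "dy": 0, "dz": 0, "wx": 0, "wy": 0, "wz": 0},
])

```text
clock: 14.18
tcp_pos: [0.603, 0.1546, 0.0536]
tcp_rot: [180.0, 0.0, 113.7]
ft_force: [0.9, -0.5, -0.1]
width: 0.0851
gripper_force: 0.0
```

```bash
python3 s.py;  python3 - <<'E'
from h import *
a=ctrl.capture('scene')
cv2.imwrite('pics/s5.png',cv2.resize(a[220:310,240:340],None,fx=6,fy=6,interpolation=2))
E
```

```text
14.18 [602.97 154.61  53.65] [179.99   0.   113.72] F [ 0.91 -0.53 -0.09] M [-0.021 -0.065 -0.038] 0.0851 [  4.1 -19.6]
```

View pics/s5.png

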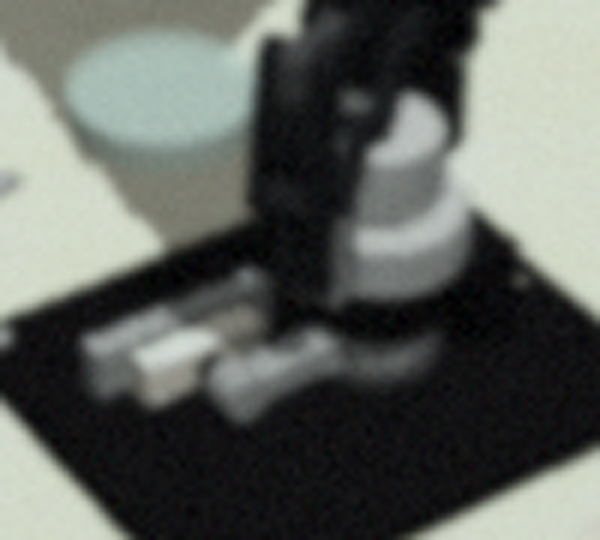

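The fingers straddle the ring (px 405,250) with the tips well above the arm and coupon. The coupon (180,365) is still against the fence. Now I'll close lightly on the ring.

Emit:
drive_tool([
  {"dx": 0, "dy": 0, "dz": 0, "wx": 0, "wy": 0, "wz": 0},
  {"dx": 0, "dy": 0, "dz": 0, "wx": 0, "wy": 0, "wz": 0},
  {"dx": 0, "dy": 0, "dz": 0, "wx": 0, "wy": 0, "wz": 0},
  {"dx": 0, "dy": 0, "dz": 0, "wx": 0, "wy": 0, "wz": 0},
  {"dx": 0, "dy": 0, "dz": 0, "wx": 0, "wy": 0, "wz": 0},
  {"dx": 0, "dy": 0, "dz": 0, "wx": 0, "wy": 0, "wz": 0},
], fingers=-1, force=20)

```text
clock: 14.98
tcp_pos: [0.6028, 0.1546, 0.054]
tcp_rot: [180.0, 0.0, 113.7]
ft_force: [-2.1, -1.4, 5.9]
width: 0.058
gripper_force: 21.5
```

```bash
python3 s.py
```

```text
14.97 [602.83 154.55  54.04] [1.7999e+02 1.0000e-02 1.1372e+02] F [-2.11 -1.36  5.9 ] M [-0.139  0.351 -0.005] 0.058 [  4.1 -19.6]
```

Emit:
drive_tool([
  {"dx": 0, "dy": 0, "dz": 0, "wx": 0, "wy": 0, "wz": 0},
  {"dx": 0, "dy": 0, "dz": 0, "wx": 0, "wy": 0, "wz": 0},
  {"dx": 0, "dy": 0, "dz": 0, "wx": 0, "wy": 0, "wz": -0.2},
  {"dx": 0, "dy": 0, "dz": 0, "wx": 0, "wy": 0, "wz": -0.3},
  {"dx": 0, "dy": 0, "dz": 0, "wx": 0, "wy": 0, "wz": -0.3},
  {"dx": 0, "dy": 0, "dz": 0, "wx": 0, "wy": 0, "wz": -0.2},
], force=50)

```text
clock: 15.72
tcp_pos: [0.6028, 0.1545, 0.0543]
tcp_rot: [180.0, 0.0, 105.1]
ft_force: [-3.4, -0.8, 7.1]
width: 0.0574
gripper_force: 51.8
```

```bash
python3 s.py
```

```text
15.72 [602.78 154.51  54.34] [1.7999e+02 2.0000e-02 1.0508e+02] F [-3.42 -0.84  7.1 ] M [-0.126  0.48   0.237] 0.0574 [  4.1 -10.9]
```

Emit:
drive_tool([
  {"dx": 0, "dy": 0, "dz": 0, "wx": 0, "wy": 0, "wz": -0.3},
  {"dx": 0, "dy": 0, "dz": 0, "wx": 0, "wy": 0, "wz": -0.3},
  {"dx": 0, "dy": 0, "dz": 0, "wx": 0, "wy": 0, "wz": -0.3},
  {"dx": 0, "dy": 0, "dz": 0, "wx": 0, "wy": 0, "wz": -0.3},
  {"dx": 0, "dy": 0, "dz": 0, "wx": 0, "wy": 0, "wz": -0.3},
  {"dx": 0, "dy": 0, "dz": 0, "wx": 0, "wy": 0, "wz": -0.3},
  {"dx": 0, "dy": 0, "dz": 0, "wx": 0, "wy": 0, "wz": -0.3},
  {"dx": 0, "dy": 0, "dz": 0, "wx": 0, "wy": 0, "wz": -0.3},
  {"dx": 0, "dy": 0, "dz": 0, "wx": 0, "wy": 0, "wz": -0.3},
  {"dx": 0, "dy": 0, "dz": 0, "wx": 0, "wy": 0, "wz": -0.3},
])

```text
clock: 16.98
tcp_pos: [0.6025, 0.1545, 0.0543]
tcp_rot: [-180.0, 0.0, 79.3]
ft_force: [-4.7, -0.8, 8.0]
width: 0.0571
gripper_force: 51.9
```

```bash
python3 s.py
```

```text
16.98 [602.48 154.5   54.31] [-1.7999e+02  2.0000e-02  7.9290e+01] F [-4.66 -0.78  7.99] M [-0.232  0.549  0.2  ] 0.0571 [ 4.1 14.9]
```

Emit:
drive_tool([
  {"dx": 0, "dy": 0, "dz": 0, "wx": 0, "wy": 0, "wz": -0.3},
  {"dx": 0, "dy": 0, "dz": 0, "wx": 0, "wy": 0, "wz": -0.3},
  {"dx": 0, "dy": 0, "dz": 0, "wx": 0, "wy": 0, "wz": -0.3},
])

```text
clock: 17.35
tcp_pos: [0.6024, 0.1545, 0.0543]
tcp_rot: [-180.0, 0.0, 71.6]
ft_force: [-4.6, -0.9, 8.5]
width: 0.0576
gripper_force: 51.9
```

```bash
python3 s.py
```

```text
17.35 [602.37 154.52  54.27] [-1.7998e+02  3.0000e-02  7.1560e+01] F [-4.64 -0.93  8.46] M [-0.217  0.577  0.231] 0.0576 [ 4.1 22.6]
```

Emit:
drive_tool([
  {"dx": 0, "dy": 0, "dz": 0, "wx": 0, "wy": 0, "wz": -0.2},
  {"dx": 0, "dy": 0, "dz": 0, "wx": 0, "wy": 0, "wz": -0.2},
])

```text
clock: 17.6
tcp_pos: [0.6024, 0.1545, 0.0543]
tcp_rot: [-180.0, 0.0, 68.1]
ft_force: [-4.7, -0.9, 8.2]
width: 0.0572
gripper_force: 51.9
```

```bash
python3 s.py
```

```text
17.6 [602.38 154.52  54.3 ] [-1.7998e+02  3.0000e-02  6.8140e+01] F [-4.73 -0.93  8.22] M [-0.113  0.563  0.216] 0.0572 [ 4.1 26. ]
```

Turned 0.8 rad so far. The stop is expected at 0.9 to 1.2, so I'll use smaller steps.

Emit:
drive_tool([
  {"dx": 0, "dy": 0, "dz": 0, "wx": 0, "wy": 0, "wz": -0.2},
  {"dx": 0, "dy": 0, "dz": 0, "wx": 0, "wy": 0, "wz": -0.2},
])

```text
clock: 17.85
tcp_pos: [0.6023, 0.1546, 0.0543]
tcp_rot: [-180.0, 0.0, 64.7]
ft_force: [-4.7, -2.0, 9.0]
width: 0.0572
gripper_force: 51.9
```

```bash
python3 s.py
```

```text
17.85 [602.29 154.56  54.27] [-1.7997e+02  3.0000e-02  6.4710e+01] F [-4.74 -1.96  9.01] M [-0.198  0.688  0.218] 0.0572 [ 4.1 29.4]
```

Emit:
drive_tool([
  {"dx": 0, "dy": 0, "dz": 0, "wx": 0, "wy": 0, "wz": -0.2},
  {"dx": 0, "dy": 0, "dz": 0, "wx": 0, "wy": 0, "wz": -0.2},
])

```text
clock: 18.1
tcp_pos: [0.6023, 0.1545, 0.0543]
tcp_rot: [-180.0, 0.0, 61.3]
ft_force: [-4.5, -0.5, 7.7]
width: 0.0573
gripper_force: 51.9
```

```bash
python3 s.py
```

```text
18.1 [602.27 154.52  54.28] [-1.7998e+02  5.0000e-02  6.1340e+01] F [-4.54 -0.54  7.67] M [-0.022  0.677  1.81 ] 0.0573 [ 4.1 32.8]
```

The torque jumped to 1.8 N m after 0.91 rad, so the ring is at its stop. Releasing and raising.

Emit:
drive_tool([
  {"dx": 0, "dy": 0, "dz": 0, "wx": 0, "wy": 0, "wz": 0},
  {"dx": 0, "dy": 0, "dz": 0, "wx": 0, "wy": 0, "wz": 0},
  {"dx": 0, "dy": 0, "dz": 0, "wx": 0, "wy": 0, "wz": 0.05},
])

```text
clock: 18.48
tcp_pos: [0.6023, 0.1546, 0.0543]
tcp_rot: [-180.0, 0.1, 61.8]
ft_force: [-5.0, -0.5, 9.1]
width: 0.0576
gripper_force: 51.9
```

```bash
python3 s.py
```

```text
18.48 [602.29 154.58  54.31] [-1.7999e+02  5.0000e-02  6.1840e+01] F [-4.99 -0.54  9.12] M [-0.205  0.644  0.415] 0.0576 [ 4.2 32.3]
```

Emit:
drive_tool([
  {"dx": 0, "dy": 0, "dz": 0, "wx": 0, "wy": 0, "wz": 0},
  {"dx": 0, "dy": 0, "dz": 0, "wx": 0, "wy": 0, "wz": 0},
  {"dx": 0, "dy": 0, "dz": 0, "wx": 0, "wy": 0, "wz": 0},
  {"dx": 0, "dy": 0, "dz": 0, "wx": 0, "wy": 0, "wz": 0},
  {"dx": 0, "dy": 0, "dz": 0, "wx": 0, "wy": 0, "wz": 0},
  {"dx": 0, "dy": 0, "dz": 0, "wx": 0, "wy": 0, "wz": 0},
], fingers=1)

```text
clock: 19.23
tcp_pos: [0.6028, 0.1546, 0.0535]
tcp_rot: [180.0, -0.0, 61.7]
ft_force: [0.4, 0.3, 0.3]
width: 0.0856
gripper_force: 0.0
```

Emit:
drive_tool([
  {"dx": 0, "dy": 0, "dz": 0.3, "wx": 0, "wy": 0, "wz": 0},
  {"dx": 0, "dy": 0, "dz": 0.5, "wx": 0, "wy": 0, "wz": 0},
  {"dx": 0, "dy": 0, "dz": 0.6, "wx": 0, "wy": 0, "wz": 0},
  {"dx": 0, "dy": 0, "dz": 0.6, "wx": 0, "wy": 0, "wz": 0},
  {"dx": -0.6, "dy": 0, "dz": 0.3, "wx": 0, "wy": 0, "wz": 0},
  {"dx": -0.6, "dy": 0.4, "dz": 0, "wx": 0, "wy": 0, "wz": 0},
  {"dx": -0.6, "dy": 0.4, "dz": 0, "wx": 0, "wy": 0, "wz": 0},
  {"dx": -0.5, "dy": 0.5, "dz": 0, "wx": 0, "wy": 0, "wz": 0},
  {"dx": -0.4, "dy": 0.6, "dz": 0, "wx": 0, "wy": 0, "wz": 0},
  {"dx": -0.2, "dy": 0.6, "dz": 0, "wx": 0, "wy": 0, "wz": 0},
])

```text
clock: 20.48
tcp_pos: [0.3836, 0.3432, 0.2266]
tcp_rot: [180.0, -0.0, 61.7]
ft_force: [1.0, -0.2, 0.1]
width: 0.0857
gripper_force: 0.0
```

```bash
python3 s.py; python3 - <<'E'
from h import *
a=ctrl.capture('scene');b=ctrl.capture('top')
x=cv2.resize(a[225:325,240:350],None,fx=4,fy=4,interpolation=2)
y=cv2.resize(b[125:225,195:285],None,fx=4,fy=4,interpolation=2)
cv2.imwrite('pics/f.png',np.hstack([x,y[:400]]))
E
```

```text
20.48 [383.62 343.21 226.58] [ 1.7998e+02 -3.0000e-02  6.1730e+01] F [ 1.04 -0.21  0.09] M [ 0.01  -0.04   0.019] 0.0857 [29.4 57.7]
```

View pics/f.png

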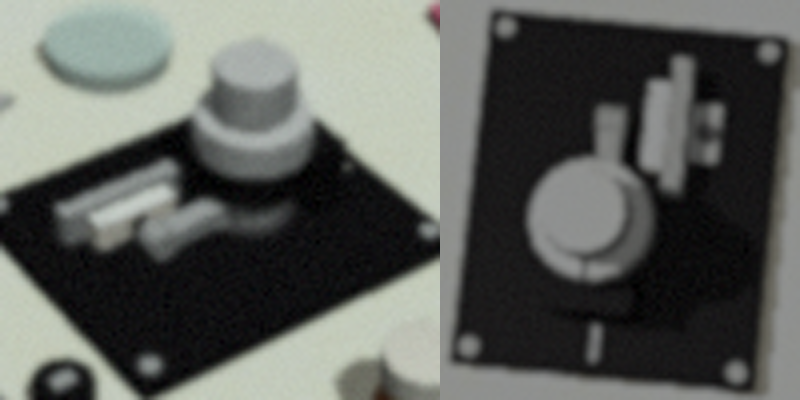

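The final picture shows the coupon square against the fence (right panel 657,125). The ring mark (585,268) points at the white index line (595,340), and the other things are undisturbed.

```bash
python3 -c "
from cell import ctrl
print(ctrl.job_done())"
```

```text
the job is handed in; nothing more can be done
None
```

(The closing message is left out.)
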